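# Put the heating blocks back in their own bays

## Task

Put the two aluminium heating blocks away, each in the bay of the storage rack whose label shows its own pattern of wells: the ten-well block was stored by mistake in the bay of the three-well block, so draw that one out first and move it to its own bay, then store the three-well block, which lies on the bench, in the bay thus freed. Set each block down gently, flat on the open front of its bay, and slide it in beneath the sprung roller arm until it is fully home against the back stop with the roller bearing down on it; leave the other things on the bench where they are.

Things in the scene. Friction and masses are not known exactly. Their poses are not given: they have to be found in the camera images.
- rack: Low aluminium plate with two side rims, 225 mm (x) by 320 mm (y) and 6 mm thick, fixed to the bench; on it stand three bays, alike but for their labels, side by side 100 mm apart (open fronts towards the robot, parallel x axes), in an order that differs from start to start. The third bay, with three rows of eight dots, stays empty (its block is in the heater). Origin: underside.
- bay_wide: Bay of the rack whose label shows three large circles in one row (white plate 34 by 62 mm in the floor at the open front, in view even with a block stored). Grey base 195 by 84 mm, fixed. Origin: centre of its underside, below the middle of a stored block; +x points into the bay, away from the robot. Floor 10 mm above the origin, x = -105 to +90 mm; slippery glide strips on it, steel guide rails 8 mm high on both sides.
- bay_mid: Bay of the rack whose label shows two rows of five middle-sized circles (white plate 34 by 62 mm in the floor at the open front, in view even with a block stored). Grey base 195 by 84 mm, fixed. Origin: centre of its underside, below the middle of a stored block; +x points into the bay, away from the robot. Floor 10 mm above the origin, x = -105 to +90 mm; slippery glide strips on it, steel guide rails 8 mm high on both sides.
- bay_fine: Bay of the rack whose label shows three rows of eight small dots (white plate 34 by 62 mm in the floor at the open front, in view even with a block stored). Grey base 195 by 84 mm, fixed. Origin: centre of its underside, below the middle of a stored block; +x points into the bay, away from the robot. Floor 10 mm above the origin, x = -105 to +90 mm; slippery glide strips on it, steel guide rails 8 mm high on both sides.
- home_wide (a point): Point on the floor of the bay with three large circles in one row where the centre of a block's underside lies when it is home against the back stop (upright face 60 mm behind this point, 32 mm high). Rails: inner faces 62 mm apart (4 mm play beside a block), from 62 mm in front of this point to 66 mm behind it, flared outward farther in front.
- home_mid (a point): Point on the floor of the bay with two rows of five middle-sized circles where the centre of a block's underside lies when it is home against the back stop (upright face 60 mm behind this point, 32 mm high). Rails: inner faces 62 mm apart (4 mm play beside a block), from 62 mm in front of this point to 66 mm behind it, flared outward farther in front.
- home_fine (a point): Point on the floor of the bay with three rows of eight small dots where the centre of a block's underside lies when it is home against the back stop (upright face 60 mm behind this point, 32 mm high). Rails: inner faces 62 mm apart (4 mm play beside a block), from 62 mm in front of this point to 66 mm behind it, flared outward farther in front.
- holddown_wide (a joint): Sprung hold-down arm over the rear of the bay with three large circles in one row, in rad: 0 = down on its stop, grows as it lifts, about 0.13 on a stored block, at most 0.6. Its free-turning black roller (26 mm across, axle 30 mm behind the home point) hangs 39 mm above the floor; a block slid in from the front lifts it with less than 10 N of push, then is pressed down with about 5 N. Top 75 mm above the floor.
- holddown_mid (a joint): Sprung hold-down arm over the rear of the bay with two rows of five middle-sized circles, in rad: 0 = down on its stop, grows as it lifts, about 0.13 on a stored block, at most 0.6. Its free-turning black roller (26 mm across, axle 30 mm behind the home point) hangs 39 mm above the floor; a block slid in from the front lifts it with less than 10 N of push, then is pressed down with about 5 N. Top 75 mm above the floor.
- holddown_fine (a joint): Sprung hold-down arm over the rear of the bay with three rows of eight small dots, in rad: 0 = down on its stop, grows as it lifts, about 0.13 on a stored block, at most 0.6. Its free-turning black roller (26 mm across, axle 30 mm behind the home point) hangs 39 mm above the floor; a block slid in from the front lifts it with less than 10 N of push, then is pressed down with about 5 N. Top 75 mm above the floor.
- block_mid: Aluminium insert block of a dry-block heater, lying flat: 120 mm long (its x), 54 mm wide (y), 45 mm high (z), about 0.5 kg; plain machined metal with 10 wells (17 mm) in two rows of five open at the top. Origin: centre of its underside. It looks the same after a half turn. At the start it is stored wrongly: home under the hold-down arm of the bay labelled with three large circles. Its own bay is empty.
- block_wide: Aluminium insert block of a dry-block heater, lying flat: 120 mm long (its x), 54 mm wide (y), 45 mm high (z), about 0.5 kg; plain machined metal with 3 wide wells (30 mm) in one row open at the top. Origin: centre of its underside. It looks the same after a half turn. At the start it lies on the bench to the right of the rack, turned by up to 0.6 rad.
- bottle: Reagent bottle with an orange cap, 56 mm across, 113 mm high, standing right of the rack towards the back; loose, to be left alone. Origin: centre of the underside.
- beaker: Glass beaker, 63 mm across, 75 mm high, on the right; loose, to be left alone. Origin: centre of the underside.
- timer: White bench timer, 62 by 62 by 18 mm, left of the rack; loose, to be left alone. Origin: centre of the underside.
- tape: Roll of tape lying flat, 104 mm across, 25 mm high, at the front right; loose, to be left alone. Origin: centre of the underside.

How it is judged:
By the outcome, as a careful person would: the job done as asked, in the order asked, and still so for the second after the job is handed in, with the robot touching nothing.
It also fails if it takes over 61 s, if anything falls off the work surface, if the arm or the gripper's body presses on something with over 40 N, if the wrist force passes 120 N, or if a joint passes its speed limit or range.

## Robot

A 7-joint arm with a two-finger parallel gripper is mounted at the origin on a cart in front of the work surface, level with it; the furniture and walls round the work are solid. World frame = base frame: x ahead of the robot, y to its left, z up, the work surface at z = 0. Lengths are in m, angles in rad, forces in N, time in s.
With the tool pointing down it reaches from about 0.425 to 0.825 m from the base axis. Payload 3.6 kg.
Tool frame: the origin (TCP) lies midway between the tips of the shut fingers; the grasp point (between the pads) lies 19 mm behind it (robot.hold_point_z is the distance from the TCP to the grasp point, in m); z points along the fingers, y is the line along which they close (so a half turn about z gives the same grasp; the last joint's range is limited). The gripper opens to 93 mm and grips with 3 to 60 N. Pads are 15 mm wide; open, the fingers measure 128 mm over their backs; the gripper's body (75 mm by 188 mm) begins 65 mm behind the grasp point.
Start: joints at [1.228, 0.615, -0.013, 1.423, 0.008, 1.103, -0.04], TCP at [0.203, -0.618, 0.219] pointing down, gripper open.
Joint ranges: [-3.12, 3.12], [-0.3, 2.06], [-1.34, 1.32], [0.26, 2.42], [-1.36, 4.5], [0.01, 1.98], [-2.84, 2.84]. Speed limits (rad/s): [2.79, 2.79, 3.14, 3.14, 3.14, 3.14, 3.14].

## Interface

Orientations are given as a unit quaternion [x, y, z, w].
In Python, from plant import robot gives the robot as it stands.
- The arm moves only by the shell command python3 -m crank 'ROWS' [OPENING] [FORCE]. ROWS is JSON, a list that holds one entry, the list of rows, each a list of 6 numbers: the shift along the tool's x, y, z in mm, then the turn, a rotation vector about the tool's x, y, z in degrees. A call has 1 to 5 rows; each row shifts and turns the commanded pose from where the row before left it, along the tool's axes as they then stand; what a row does not reach is not made up. A row lasts 1/8 s, in which the tool goes at most 62.5 mm and 10.7 degrees, less where a joint would pass 70% of its speed; a pose out of reach is approached as far as the arm can. A call with a gripper value outside its range is refused whole. OPENING is the opening, from 0 (shut) to 1 (fully open), set as the call begins (- or left out, the last holds). The fingers move at their own pace and stop on an object; FORCE is the grip in N (left out, the last holds). Time passes only in rows, so rows that do not move let the fingers close. It gives the time, the measured TCP pose, the force, the opening and the grip force at its end, in the units of the state.
- robot.state(): the state, without advancing time (a new reading comes with each control period).
- robot.capture(name): name is "scene" or "top" or "wrist"; returns a dict with "img" (420x560x3 uint8, red, green, blue), "range_z" (420x560 float32, m along the optical axis (not along the pixel's ray), 0 where there is no reading), "mtx" (3x3 intrinsics, pixels), "k1" (the pictures are not rectified: a ray, as slopes to the right and down, at radius r is drawn at 1 + k1 r^2 times it, then the intrinsics apply), "extrinsics" (4x4, takes a point from camera to world coordinates). Camera axes: x right, y up, looking along -z (the intrinsics and any distortion apply to the point x, -y, -z); pixel columns grow to the right and rows downward; lengths in m; the calibration is good to about 2 mm. A picture is of the moment at which its call begins.
- robot.hand_in(): hands the job in; it is judged then, once.
The state is a dict: "t": time; "joint_positions": joint angles; "qd": joint speeds; "joint_torque": joint torques, N m; "eef_pos": TCP position; "tcp_rot": TCP orientation; "ft_force": force on the tool from outside, world axes, zero at the start; "torque": the same for the moment, N m; "finger_gap": opening from 0.0 (shut) to 1.0 (fully open); "grip_force": force on a finger pad.
Only numpy, scipy, OpenCV 4.12 (cv2) and the standard library are available. Lean on these libraries where they do the work, as an engineer would, in place of code of your own. Each camera call takes 0.05 s, during which the arm holds its last target. There are 200 camera calls.

## Working session

There is one attempt and no reset: what is moved stays moved. The work goes in short steps, Python scripts to look and compute and a shell command to move; the robot and the scene stay as the last step left them, time stands still between calls to the robot, and variables do not carry over. Pictures are saved under pics/ and viewed, at most 10 in all, crops included, and the job is handed in when it is done.

```bash
mkdir -p pics; ls; cat > h.py <<'E'
import numpy as np, cv2
from plant import robot
from scipy.spatial.transform import Rotation as R
def cap(n):
    c=robot.capture(n); return c
def world(c):
    K=c["mtx"];h,w=c["range_z"].shape
    u,v=np.meshgrid(np.arange(w),np.arange(h))
    xd=(u-K[0,2])/K[0,0]; yd=(v-K[1,2])/K[1,1]
    x,y=xd.copy(),yd.copy()
    for _ in range(20):
        s=1+c["k1"]*(x*x+y*y); x=xd/s;y=yd/s
    z=c["range_z"]
    P=np.stack([x*z,-y*z,-z,np.ones_like(z)],-1)@np.array(c["extrinsics"]).T
    P=P[...,:3]; P[z<=0]=np.nan
    return P
def save(c,f): cv2.imwrite(f,c["img"][...,::-1])
def st():
    s=robot.state(); print({k:np.round(s[k],3).tolist() for k in("t","eef_pos","tcp_rot","ft_force","finger_gap","grip_force","joint_positions")})
E
python3 - <<'E'
from h import *
for n in("top","scene"):
    c=cap(n);save(c,f"pics/{n}0.png");np.save(f"{n}0.npy",world(c))
st();print(robot.hold_point_z)
E
```

```text
pics
{'t': 0.1, 'eef_pos': [0.202, -0.617, 0.218], 'tcp_rot': [0.987, 0.158, -0.0, -0.001], 'ft_force': [-0.284, -0.045, -0.136], 'finger_gap': 0.998, 'grip_force': 0.0, 'joint_positions': [1.228, 0.616, -0.013, 1.425, 0.008, 1.103, -0.04]}
0.0188
```

View pics/top0.png

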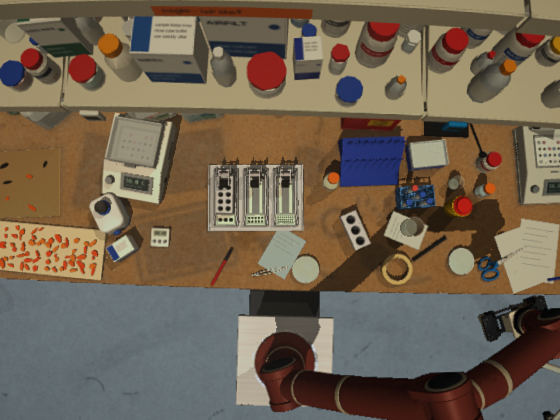

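View pics/scene0.png

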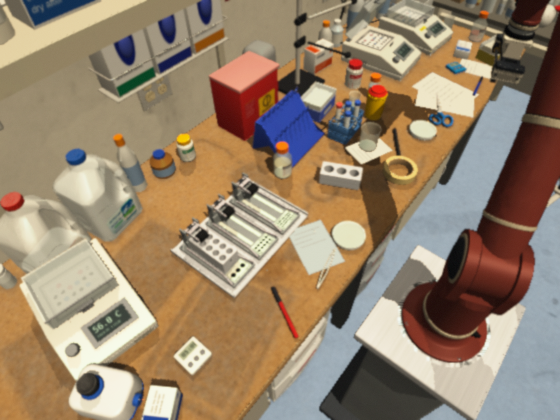

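The top view shows the rack at cols 210–302, rows 165–230, with the ten-well block in the left bay (col 227). The three-well block is at about (354,229). I'll zoom in on the labels and measure.

```bash
python3 - <<'E'
from h import *
im=cv2.imread("pics/top0.png");cv2.imwrite("pics/crop0.png",cv2.resize(im[150:265,200:390],None,fx=4,fy=4,interpolation=cv2.INTER_CUBIC))
P=np.load("top0.npy")
for u,v in[(227,222),(256,222),(286,222),(227,190),(354,229),(240,250),(215,228),(298,228)]:print(u,v,P[v,u].round(3))
# block_wide top
s=P[205:255,335:375].reshape(-1,3);m=s[(abs(s[:,2]-.045)<.006)]
r=cv2.minAreaRect((m[:,:2]*1000).astype(np.float32));print("wide",r,len(m))
# rack: points by height
s=P[155:240,200:312].reshape(-1,3)
for lo,hi in((.004,.012),(.013,.019),(.021,.030),(.055,.066)):
    m=s[(s[:,2]>lo)&(s[:,2]<hi)];print(lo,len(m),cv2.minAreaRect((m[:,:2]*1000).astype(np.float32)) if len(m)>5 else'')
m=P[180:220,212:245].reshape(-1,3);m=m[abs(m[:,2]-.061)<.004];print("mid",cv2.minAreaRect((m[:,:2]*1000).astype(np.float32)),len(m))
E
```

```text
227 222 [0.46  0.207 0.014]
256 222 [0.463 0.109 0.015]
286 222 [0.466 0.009 0.016]
227 190 [0.562 0.205 0.063]
354 229 [ 0.45  -0.22   0.012]
240 250 [0.368 0.161 0.001]
215 228 [0.439 0.248 0.003]
298 228 [ 0.448 -0.032  0.002]
wide ((445.215087890625, -218.7993927001953), (120.24468231201172, 55.7048225402832), 25.754676818847656) 385
0.004 1742 ((549.2935791015625, 116.30314636230469), (285.8128356933594, 378.43084716796875), 1.4262982606887817)
0.013 1835 ((546.3801879882812, 115.02000427246094), (222.63388061523438, 319.413818359375), 2.2220022678375244)
0.021 561 ((548.1177978515625, 124.93119812011719), (198.77410888671875, 299.8519287109375), 1.5784486532211304)
0.055 346 ((571.3541259765625, 119.38658142089844), (134.141845703125, 263.9974670410156), 10.39221477508545)
mid ((542.4764404296875, 214.0846405029297), (106.20341491699219, 53.17558288574219), 2.374724864959717) 231
```

View pics/crop0.png

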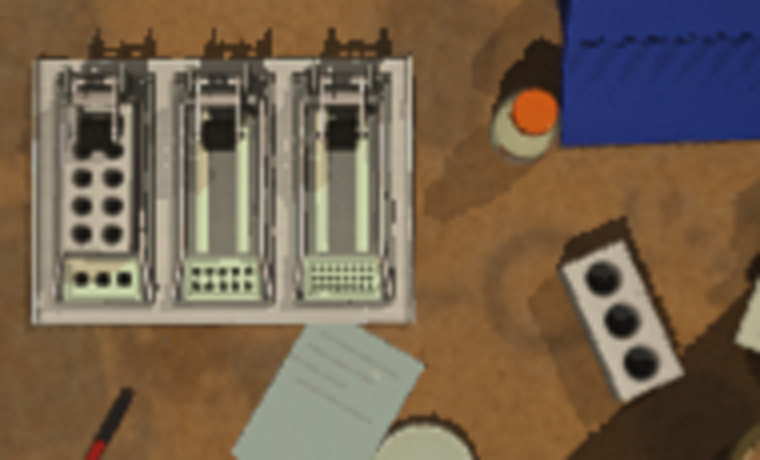

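Bay order from the left: three circles (y≈0.21, holds the ten-well block), two by five (y≈0.11, empty), three by eight (y≈0.01). Rack yaw is about 2°. I'll move over the rack for a close look.

```bash
python3 -m crank '[[[0,0,0,0,0,8.1],[0,0,0,0,0,8.1],[40,-34,0,0,0,0],[40,-34,0,0,0,0],[40,-34,0,0,0,0]]]' 1 && python3 -m crank '[[[40,-34,0,0,0,0],[40,-34,0,0,0,0],[40,-34,0,0,0,0],[40,-34,0,0,0,0],[5,-54,0,0,0,0]]]' && python3 -m crank '[[[5,-54,0,0,0,0],[5,-54,0,0,0,0],[5,-54,0,0,0,0],[5,-54,0,0,0,0],[5,-54,0,0,0,0]]]' && python3 -m crank '[[[5,-54,0,0,0,0],[5,-54,0,0,0,0],[0,-54,0,0,0,0],[0,-54,0,0,0,0],[0,0,0,0,0,0]]]'
cat >> h.py <<'E'
def yaw():
    r=R.from_quat(robot.state()["tcp_rot"]).as_matrix();return np.degrees(np.arctan2(r[1,0],r[0,0]))
E
python3 - <<'E'
from h import *
st();print(yaw())
c=cap("wrist");save(c,"pics/w1.png");P=world(c);np.save("w1.npy",P);np.save("w1i.npy",c["img"])
print(np.array(c["extrinsics"]).round(3).tolist())
E
```

```text
t: 0.72
eef_pos: [0.3199, -0.5101, 0.2181]
tcp_rot: [1.0, 0.017, -0.0, -0.001]
ft_force: [0.6, 0.3, -0.0]
finger_gap: 1.001
grip_force: 0.0
t: 1.35
eef_pos: [0.48, -0.3143, 0.2177]
tcp_rot: [1.0, 0.018, 0.001, -0.0]
ft_force: [-0.3, 0.2, 0.7]
finger_gap: 1.001
grip_force: 0.0
t: 1.98
eef_pos: [0.4928, -0.0436, 0.2185]
tcp_rot: [1.0, 0.017, -0.0, -0.0]
ft_force: [1.1, -0.8, -0.1]
finger_gap: 0.998
grip_force: 0.0
t: 2.6
eef_pos: [0.4943, 0.1769, 0.2182]
tcp_rot: [1.0, 0.022, -0.001, -0.002]
ft_force: [0.2, -0.6, -0.4]
finger_gap: 0.998
grip_force: 0.0
{'t': 2.6, 'eef_pos': [0.494, 0.177, 0.218], 'tcp_rot': [1.0, 0.022, -0.001, -0.002], 'ft_force': [0.169, -0.609, -0.384], 'finger_gap': 0.998, 'grip_force': 0.0, 'joint_positions': [-0.346, 0.422, -0.053, 1.784, 0.023, 0.937, -1.935]}
2.549613438675847
[[0.044, 0.965, 0.259, 0.566], [-0.999, 0.044, 0.007, 0.181], [-0.005, -0.259, 0.966, 0.386], [0.0, 0.0, 0.0, 1.0]]
```

View pics/w1.png

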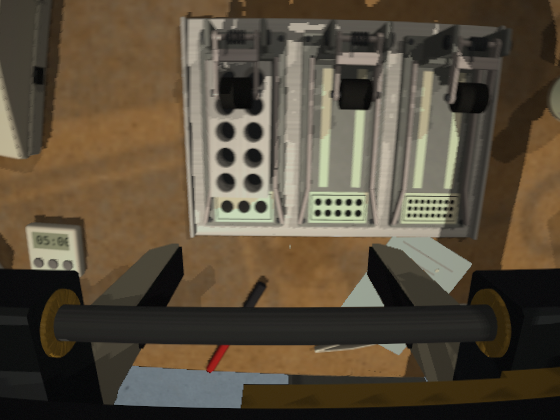

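The close view confirms the order: the block is under the roller at cols 208–272, with its front edge at row ~193. The labels are at rows 195–222, cols 243, 339 and 431. I'll measure the bay axis and the block.

```bash
python3 - <<'E'
from h import *
P=np.load("w1.npy");I=np.load("w1i.npy").astype(int)
b=P[60:200,200:285].reshape(-1,3);m=b[abs(b[:,2]-.061)<.005]
print("block",cv2.minAreaRect((m[:,:2]*1000).astype(np.float32)),np.median(m[:,2]),len(m))
# labels: greenish-white
L=[]
for n,(u0,u1) in dict(w=(212,280),m=(303,377),f=(395,465)).items():
    s=np.zeros(I.shape[:2],bool);s[188:228,u0:u1]=1
    k=s&(I[...,1]-I[...,0]>8)&(I[...,1]-I[...,2]>4)&(P[...,2]<.03)
    p=P[k];r=cv2.minAreaRect((p[:,:2]*1000).astype(np.float32));L.append(r[0]);print(n,r,np.median(p[:,2]).round(4),len(p))
d=np.subtract(L[0],L[2]);print("pitch",np.hypot(*d)/2,"yaw from labels",np.degrees(np.arctan2(-d[0],d[1])))
r=P[10:245,175:520].reshape(-1,3);r=r[(r[:,2]>.004)&(r[:,2]<.02)]
print("rack",cv2.minAreaRect((r[:,:2]*1000).astype(np.float32)))
# roller black tops
for n,(u0,u1) in dict(w=(218,262),m=(338,376),f=(450,490)).items():
    p=P[72:115,u0:u1].reshape(-1,3);q=I[72:115,u0:u1].sum(-1).ravel();p=p[(q<110)&(p[:,2]>.06)];print("roller",n,np.nanmedian(p,0).round(4),np.nanmin(p,0).round(3),np.nanmax(p,0).round(3))
E
```

```text
block ((548.3148193359375, 214.55458068847656), (120.56587982177734, 54.721282958984375), 1.4910320043563843) 0.06223608740679454 4795
w ((464.2834167480469, 211.36709594726562), (26.590688705444336, 60.82986068725586), 3.7660205364227295) 0.0182 756
m ((471.660400390625, 111.92506408691406), (33.87578201293945, 60.105743408203125), 3.124086856842041) 0.0181 1228
f ((0.0, 0.0), (0.0, 0.0), 0.0) nan 0
pitch 255.0662366506106 yaw from labels -65.52238721327409
rack ((547.3010864257812, 115.32438659667969), (225.7138214111328, 321.27239990234375), 1.9998763799667358)
roller w [0.5806 0.2147 0.0861] [0.567 0.198 0.06 ] [0.599 0.228 0.09 ]
roller m [0.5847 0.1165 0.0802] [0.573 0.1   0.068] [0.598 0.13  0.084]
roller f [0.5875 0.0182 0.0797] [ 0.576 -0.004  0.064] [0.601 0.031 0.084]
  return _methods._mean(a, axis=axis, dtype=dtype,
  ret = ret.dtype.type(ret / rcount)
```

```bash
python3 -m crank '[[[26,-35.5,0,0,0,0.5],[0,0,50,0,0,0],[0,0,50,0,0,0],[0,0,30,0,0,0],[0,0,0,0,0,0]]]' 1 40; python3 - <<'E'
from h import *
print(yaw())
E
```

```text
t: 3.28
eef_pos: [0.5192, 0.2041, 0.0864]
tcp_rot: [1.0, 0.011, -0.003, 0.002]
ft_force: [0.9, 0.1, -0.4]
finger_gap: 0.997
grip_force: 0.0
1.2855374245281146
```

```bash
python3 -m crank '[[[0,0,0,0,0,0],[0,0,0,0,0,0]]]'; python3 - <<'E'
from h import *
print(yaw())
E
```

```text
t: 3.52
eef_pos: [0.5219, 0.2072, 0.0904]
tcp_rot: [1.0, 0.012, 0.002, -0.001]
ft_force: [-0.5, -0.8, -0.2]
finger_gap: 0.998
grip_force: 0.0
1.4097613241252775
```

```bash
python3 -m crank '[[[-3,-6.5,0,0,0,-0.6],[0,0,0,0,0,0],[0,0,0,0,0,0]]]';python3 -m crank '[[[0,0,0,0,0,0]]]'; python3 - <<'E'
from h import *
print(yaw())
E
```

```text
t: 3.9
eef_pos: [0.5174, 0.2139, 0.0889]
tcp_rot: [1.0, 0.018, 0.0, -0.0]
ft_force: [-0.2, -0.5, -0.7]
finger_gap: 0.995
grip_force: 0.0
t: 4.03
eef_pos: [0.5175, 0.2135, 0.0887]
tcp_rot: [1.0, 0.018, 0.0, 0.0]
ft_force: [0.3, -0.2, 0.2]
finger_gap: 1.002
grip_force: 0.0
2.0486216853135515
```

Aligned (y 0.2135, yaw 2.05°). Next: descend 58 mm and grip.

```bash
python3 -m crank '[[[0,0,30,0,0,0],[0,0,20,0,0,0],[0,0,8,0,0,0],[0,0,0,0,0,0]]]' && python3 -m crank '[[[0,0,0,0,0,0],[0,0,0,0,0,0],[0,0,0,0,0,0],[0,0,0,0,0,0]]]' 0.4 40
```

```text
t: 4.53
eef_pos: [0.5173, 0.2135, 0.0304]
tcp_rot: [1.0, 0.018, -0.0, 0.0]
ft_force: [0.5, 0.6, 0.3]
finger_gap: 0.997
grip_force: 0.0
t: 5.03
eef_pos: [0.5175, 0.2137, 0.031]
tcp_rot: [1.0, 0.018, 0.0, -0.0]
ft_force: [-0.5, -1.1, 0.5]
finger_gap: 0.619
grip_force: 0.0
```

```bash
python3 -m crank '[[[0,0,0,0,0,0],[0,0,0,0,0,0]]]'
```

```text
t: 5.28
eef_pos: [0.5174, 0.213, 0.0309]
tcp_rot: [1.0, 0.018, -0.0, 0.0]
ft_force: [-0.4, -2.0, 3.3]
finger_gap: 0.578
grip_force: 39.9
```

```bash
python3 -m crank '[[[-10,0,0,0,0,0],[-15,0,0,0,0,0],[-15,0,0,0,0,0],[-15,0,0,0,0,0],[-15,0,0,0,0,0]]]' && python3 -m crank '[[[-5,0,0,0,0,0],[0,0,0,0,0,0],[0,0,0,0,0,0]]]'
```

```text
t: 5.9
eef_pos: [0.4473, 0.2119, 0.0309]
tcp_rot: [1.0, 0.018, 0.001, -0.001]
ft_force: [2.8, -0.2, -0.3]
finger_gap: 0.577
grip_force: 39.9
t: 6.28
eef_pos: [0.4414, 0.2116, 0.0309]
tcp_rot: [1.0, 0.018, -0.001, -0.0]
ft_force: [-2.7, 1.7, 5.7]
finger_gap: 0.581
grip_force: 39.9
```

```bash
python3 -m crank '[[[0,0,0,0,0,0],[0,0,0,0,0,0],[11,0,0,0,0,0],[11,0,0,0,0,0],[0,0,0,0,0,0]]]' 0.75 && python3 -m crank '[[[0,0,0,0,0,0],[0,0,0,0,0,0],[0,0,0,0,0,0],[0,0,0,0,0,0]]]' 0.4 50 && python3 -m crank '[[[0,0,-8,0,0,0],[0,0,-22,0,0,0],[0,0,0,0,0,0],[0,0,0,0,0,0]]]'; python3 - <<'E'
from h import *
c=cap("wrist");save(c,"pics/w2.png");P=world(c);np.save("w2.npy",P);print(yaw())
E
```

```text
t: 6.9
eef_pos: [0.4662, 0.2116, 0.0307]
tcp_rot: [1.0, 0.017, 0.001, -0.0]
ft_force: [-1.4, -0.2, 0.3]
finger_gap: 0.751
grip_force: 0.0
t: 7.4
eef_pos: [0.464, 0.2118, 0.0306]
tcp_rot: [1.0, 0.018, -0.0, 0.0]
ft_force: [-0.2, 1.2, -0.7]
finger_gap: 0.575
grip_force: 49.9
t: 7.9
eef_pos: [0.4638, 0.2114, 0.0602]
tcp_rot: [1.0, 0.018, -0.001, 0.0]
ft_force: [-0.7, -0.0, -5.5]
finger_gap: 0.579
grip_force: 49.9
2.050689036755912
```

View pics/w2.png

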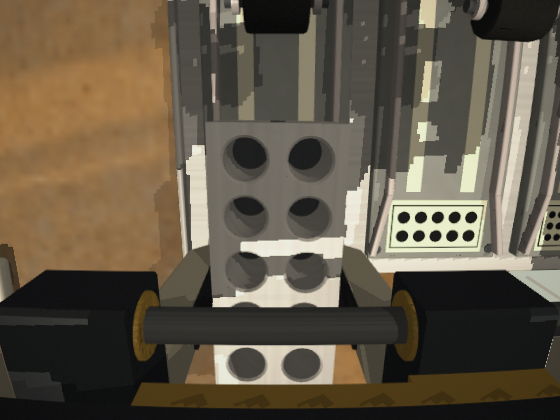

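The block is held level (rear edge at row 122, well clear of the rails) and the weight reads 5.5 N. Now shift 100 mm right to the 2×5 bay.

```bash
python3 -m crank '[[[0,20,-6,0,0,0],[2,30,0,0,0,0],[3,30,0,0,0,0],[3,20,0,0,0,0],[0,0,0,0,0,0]]]' && python3 -m crank '[[[0,0,0,0,0,0],[0,0,0,0,0,0]]]'; python3 - <<'E'
from h import *
print(yaw());P=np.load("w2.npy")
p=P[125:290,208:345].reshape(-1,3);p=p[(p[:,2]>.083)&(p[:,2]<.1)]
A=np.c_[p[:,:2],np.ones(len(p))];print("tilt",np.linalg.lstsq(A,p[:,2],rcond=None)[0],len(p));m=p;print(cv2.minAreaRect((m[:,:2]*1000).astype(np.float32)))
c=cap("wrist");save(c,"pics/w3.png");P=world(c);np.save("w3.npy",P)
E
```

```text
t: 8.57
eef_pos: [0.4757, 0.1096, 0.0659]
tcp_rot: [1.0, 0.016, -0.001, 0.001]
ft_force: [0.0, 0.7, -5.0]
finger_gap: 0.581
grip_force: 49.9
t: 8.82
eef_pos: [0.4757, 0.1137, 0.0665]
tcp_rot: [1.0, 0.019, -0.0, -0.0]
ft_force: [0.1, -0.1, -6.3]
finger_gap: 0.578
grip_force: 49.9
2.1946685710093017
tilt [0.01473359 0.00065018 0.08368844] 15991
((497.33087158203125, 213.30137634277344), (68.23751831054688, 59.1619873046875), 2.059077739715576)
```

View pics/w3.png

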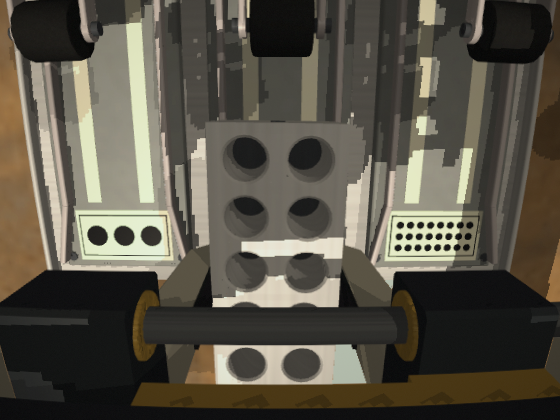

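The block hangs over the 2×5 bay, between the three-circle label (col 123) and the 24-dot label (col 434), centred with roller col 280. Lower gently.

```bash
python3 -m crank '[[[0,1.2,12,0,0,0.1],[0,0,12,0,0,0],[0,0,7,0,0,0],[0,0,2,0,0,0],[0,0,0,0,0,0]]]' && python3 -m crank '[[[0,0,1.2,0,0,0],[0,0,1.2,0,0,0],[0,0,0,0,0,0]]]'
```

```text
t: 9.5
eef_pos: [0.4761, 0.1109, 0.0335]
tcp_rot: [1.0, 0.017, -0.0, -0.0]
ft_force: [0.0, 0.2, -5.1]
finger_gap: 0.578
grip_force: 49.9
t: 9.88
eef_pos: [0.4761, 0.1109, 0.0314]
tcp_rot: [1.0, 0.017, 0.0, -0.0]
ft_force: [0.3, -0.3, -4.8]
finger_gap: 0.578
grip_force: 49.9
```

```bash
python3 -m crank '[[[0,-1,0.6,0,0,0],[0,0,0.4,0,0,0],[0,0,0,0,0,0]]]' && python3 -m crank '[[[0,0,0.4,0,0,0],[0,0,0,0,0,0]]]'
```

```text
t: 10.25
eef_pos: [0.4761, 0.1121, 0.0306]
tcp_rot: [1.0, 0.017, 0.0, -0.0]
ft_force: [-0.2, -0.6, -0.6]
finger_gap: 0.58
grip_force: 49.9
t: 10.5
eef_pos: [0.4761, 0.1121, 0.0306]
tcp_rot: [1.0, 0.017, 0.0, -0.0]
ft_force: [-2.0, 0.1, 5.6]
finger_gap: 0.579
grip_force: 49.9
```

```bash
python3 -m crank '[[[8,0,-0.4,0,0,0],[12,0,0,0,0,0],[12,0,0,0,0,0],[8,0,0,0,0,0],[0,0,0,0,0,0]]]' && python3 -m crank '[[[6,0,0,0,0,0],[6,0,0,0,0,0],[5,0,0,0,0,0],[4,0,0,0,0,0],[0,0,0,0,0,0]]]'
```

```text
t: 11.12
eef_pos: [0.5144, 0.1129, 0.0306]
tcp_rot: [1.0, 0.017, -0.002, 0.0]
ft_force: [-5.7, -0.1, 9.3]
finger_gap: 0.579
grip_force: 50.0
t: 11.75
eef_pos: [0.5359, 0.1136, 0.0306]
tcp_rot: [1.0, 0.017, -0.002, 0.0]
ft_force: [-5.1, -0.6, 7.5]
finger_gap: 0.58
grip_force: 50.0
```

```bash
python3 -m crank '[[[3,0,0,0,0,0],[2,0,0,0,0,0],[1,0,0,0,0,0],[0,0,0,0,0,0]]]' && python3 -m crank '[[[1,0,0,0,0,0],[1,0,0,0,0,0],[0,0,0,0,0,0]]]'
```

```text
t: 12.25
eef_pos: [0.5412, 0.1138, 0.0306]
tcp_rot: [1.0, 0.017, -0.002, 0.0]
ft_force: [-6.8, -0.4, 8.1]
finger_gap: 0.577
grip_force: 50.0
t: 12.62
eef_pos: [0.5432, 0.1138, 0.0306]
tcp_rot: [1.0, 0.017, -0.002, 0.0]
ft_force: [-6.9, -0.4, 8.7]
finger_gap: 0.574
grip_force: 50.0
```

```bash
python3 -m crank '[[[1,0,0,0,0,0],[1,0,0,0,0,0],[0,0,0,0,0,0]]]' && python3 -m crank '[[[1,0,0,0,0,0],[0.5,0,0,0,0,0],[0,0,0,0,0,0]]]'
```

```text
t: 13.0
eef_pos: [0.5452, 0.1139, 0.0306]
tcp_rot: [1.0, 0.017, -0.002, 0.0]
ft_force: [-6.8, -1.0, 8.9]
finger_gap: 0.579
grip_force: 50.0
t: 13.38
eef_pos: [0.5459, 0.1139, 0.0306]
tcp_rot: [1.0, 0.017, -0.003, 0.001]
ft_force: [-8.1, -0.2, 10.3]
finger_gap: 0.581
grip_force: 50.0
```

```bash
python3 -m crank '[[[1.5,0,0,0,0,0],[0,0,0,0,0,0],[0,0,0,0,0,0]]]'; python3 -m crank '[[[1.5,0,0,0,0,0],[0,0,0,0,0,0],[0,0,0,0,0,0]]]'
```

```text
t: 13.75
eef_pos: [0.5459, 0.1139, 0.0306]
tcp_rot: [1.0, 0.017, -0.005, 0.001]
ft_force: [-11.2, -0.2, 12.1]
finger_gap: 0.576
grip_force: 50.0
t: 14.12
eef_pos: [0.546, 0.1138, 0.0306]
tcp_rot: [1.0, 0.017, -0.006, 0.001]
ft_force: [-13.9, -1.7, 14.6]
finger_gap: 0.575
grip_force: 50.0
```

Firm against the stop: no more travel and the force is rising. Release, rise and go to the three-well block.

```bash
python3 -m crank '[[[-3,0,0,0,0,0],[0,0,0,0,0,0],[0,0,0,0,0,0]]]' 1 && python3 -m crank '[[[0,0,-20,0,0,0],[0,0,-45,0,0,0],[0,0,-50,0,0,0],[0,0,-45,0,0,0],[-18,46,0,0,0,0]]]' && python3 -m crank '[[[-18,46,0,0,0,0],[-18,46,0,0,0,0],[-18,46,0,0,0,0],[-18,46,0,0,0,0],[-18,46,0,0,0,0]]]' && python3 -m crank '[[[-18,46,0,0,0,0],[0,0,0,0,0,-7.9],[0,0,0,0,0,-7.9],[0,0,0,0,0,-7.9],[0,0,0,0,0,0]]]' && python3 -m crank '[[[0,0,0,0,0,0],[0,0,0,0,0,0]]]'; python3 - <<'E'
from h import *
c=cap("wrist");save(c,"pics/w4.png");P=world(c);np.save("w4.npy",P);print(yaw())
m=P.reshape(-1,3);m=m[(abs(m[:,2]-.046)<.005)&(np.hypot(m[:,0]-.445,m[:,1]+.219)<.08)]
print(cv2.minAreaRect((m[:,:2]*1000).astype(np.float32)),np.median(m[:,2]),len(m))
c=cap("top");Q=world(c);m=Q[165:225,240:275].reshape(-1,3);m=m[abs(m[:,2]-.061)<.004];print("mid",cv2.minAreaRect((m[:,:2]*1000).astype(np.float32)),len(m))
E
```

```text
t: 14.5
eef_pos: [0.5498, 0.1143, 0.0302]
tcp_rot: [1.0, 0.017, 0.001, -0.0]
ft_force: [-0.7, -0.8, -0.5]
finger_gap: 0.852
grip_force: 0.0
t: 15.12
eef_pos: [0.5363, 0.0723, 0.1944]
tcp_rot: [1.0, 0.021, 0.006, -0.002]
ft_force: [-0.4, -1.8, -1.3]
finger_gap: 1.003
grip_force: 0.0
t: 15.75
eef_pos: [0.45, -0.167, 0.1905]
tcp_rot: [1.0, 0.017, 0.001, 0.0]
ft_force: [1.0, -0.9, -0.6]
finger_gap: 1.001
grip_force: 0.0
t: 16.38
eef_pos: [0.4339, -0.2123, 0.1903]
tcp_rot: [0.975, 0.221, 0.0, 0.0]
ft_force: [0.1, -0.0, -0.1]
finger_gap: 1.0
grip_force: 0.0
t: 16.62
eef_pos: [0.4336, -0.2118, 0.1903]
tcp_rot: [0.975, 0.221, 0.0, 0.0]
ft_force: [0.6, -0.2, -0.5]
finger_gap: 1.001
grip_force: 0.0
25.615165322201985
((445.1778259277344, -218.55252075195312), (120.22096252441406, 53.974578857421875), 25.555694580078125) 0.04615675165937991 5558
mid ((561.1215209960938, 116.80084991455078), (131.23468017578125, 52.43375015258789), 2.0238680839538574) 263
```

View pics/w4.png

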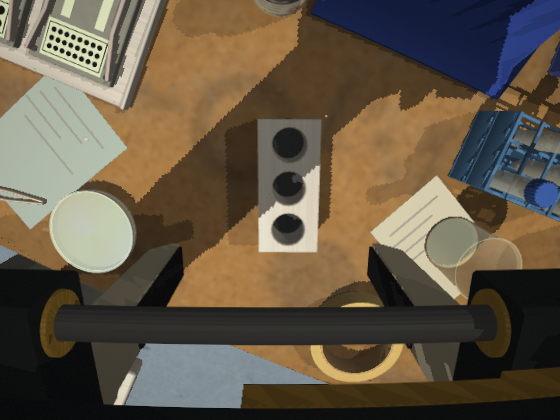

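The three-well block sits centred at (289,185), yaw 25.6°, with nothing near the fingers. Descend and grip.

```bash
python3 -m crank '[[[0,11,40,0,0,0],[0,0,50,0,0,0],[0,0,50,0,0,0],[0,0,28,0,0,0],[0,0,8,0,0,0]]]' && python3 -m crank '[[[0,0,0,0,0,0],[0,0,0,0,0,0]]]' && python3 -m crank '[[[0,0,0,0,0,0],[0,0,0,0,0,0],[0,0,0,0,0,0],[0,0,0,0,0,0],[0,0,0,0,0,0]]]' 0.4 50 && python3 -m crank '[[[0,0,0,0,0,0],[0,0,0,0,0,0]]]'
```

```text
t: 17.35
eef_pos: [0.4375, -0.2211, 0.0127]
tcp_rot: [0.975, 0.222, -0.001, -0.001]
ft_force: [-0.1, -0.1, 0.6]
finger_gap: 0.999
grip_force: 0.0
t: 17.6
eef_pos: [0.4393, -0.2221, 0.0155]
tcp_rot: [0.975, 0.222, 0.001, 0.001]
ft_force: [-0.3, -1.0, -0.1]
finger_gap: 1.002
grip_force: 0.0
t: 18.23
eef_pos: [0.4386, -0.222, 0.0144]
tcp_rot: [0.975, 0.222, 0.0, 0.0]
ft_force: [0.2, -1.3, -0.1]
finger_gap: 0.578
grip_force: 50.0
t: 18.48
eef_pos: [0.4386, -0.222, 0.0144]
tcp_rot: [0.975, 0.222, 0.0, 0.0]
ft_force: [-0.0, -1.2, 0.7]
finger_gap: 0.578
grip_force: 50.0
```

```bash
python3 -m crank '[[[0,0,-15,0,0,0],[0,0,-40,0,0,0],[0,0,-45,0,0,0],[0,0,-30,0,0,0],[0,0,0,0,0,6]]]' && python3 -m crank '[[[0,0,0,0,0,9],[0,0,0,0,0,8.6],[0,0,0,0,0,0],[5.5,-30,0,0,0,0],[5.5,-45,0,0,0,0]]]' && python3 -m crank '[[[5.5,-48,0,0,0,0],[5.5,-48,0,0,0,0],[5.5,-48,0,0,0,0],[5.5,-48,0,0,0,0],[5.5,-48,0,0,0,0]]]' && python3 -m crank '[[[5.5,-45,0,0,0,0],[3.5,-42,0,0,0,0],[2,-30.5,0,0,0,0],[0,0,0,0,0,0],[0,0,0,0,0,0]]]' && python3 -m crank '[[[0,0,0,0,0,0],[0,0,0,0,0,0]]]'
python3 - <<'E'
from h import *
c=cap("wrist");save(c,"pics/w5.png");P=world(c);print(yaw())
p=P[125:260,208:345].reshape(-1,3);z=np.nanmedian(p[:,2]);p=p[abs(p[:,2]-z)<.006]
print("tilt",z,np.linalg.lstsq(np.c_[p[:,:2],np.ones(len(p))],p[:,2],rcond=None)[0],cv2.minAreaRect((p[:,:2]*1000).astype(np.float32)))
E
```

```text
t: 19.1
eef_pos: [0.4388, -0.2216, 0.1469]
tcp_rot: [0.986, 0.169, 0.002, 0.001]
ft_force: [-0.2, 0.5, -6.4]
finger_gap: 0.577
grip_force: 50.0
t: 19.73
eef_pos: [0.4461, -0.1467, 0.1442]
tcp_rot: [1.0, 0.017, -0.0, 0.0]
ft_force: [1.1, 1.4, -5.0]
finger_gap: 0.578
grip_force: 50.0
t: 20.35
eef_pos: [0.4647, 0.096, 0.1443]
tcp_rot: [1.0, 0.019, -0.001, -0.0]
ft_force: [0.4, -0.1, -5.6]
finger_gap: 0.577
grip_force: 50.0
t: 20.98
eef_pos: [0.4715, 0.211, 0.144]
tcp_rot: [1.0, 0.018, -0.001, 0.001]
ft_force: [-0.4, -0.3, -5.1]
finger_gap: 0.577
grip_force: 50.0
t: 21.22
eef_pos: [0.4724, 0.2111, 0.1443]
tcp_rot: [1.0, 0.017, -0.0, 0.0]
ft_force: [0.8, -0.4, -5.5]
finger_gap: 0.579
grip_force: 50.0
1.9785106905549448
tilt 0.17576287882240677 [-0.00052311 -0.00112097  0.17651018] ((512.7265014648438, 213.4436492919922), (53.4655876159668, 54.12635040283203), 1.5767755508422852)
```

View pics/w5.png

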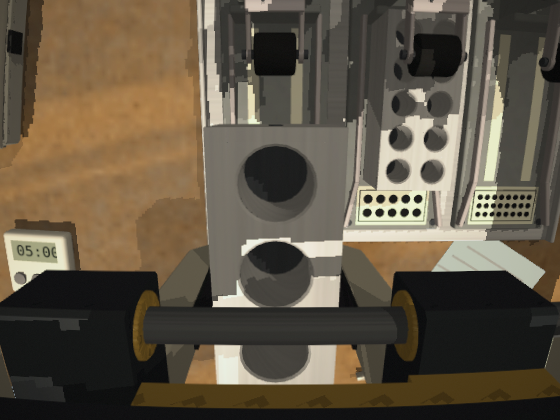

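The ten-well block sits in its bay at the right. The three-well block is level and in line with roller col 275. Lower it.

```bash
python3 -m crank '[[[0,-0.8,40,0,0,0],[0,0,40,0,0,0],[0,0,22,0,0,0],[0,0,6,0,0,0],[0,0,2.5,0,0,0]]]' && python3 -m crank '[[[0,0,0,0,0,0],[0,0,0,0,0,0],[0,0,1,0,0,0],[0,0,1,0,0,0],[0,0,0,0,0,0]]]'
```

```text
t: 21.9
eef_pos: [0.473, 0.2133, 0.0342]
tcp_rot: [1.0, 0.018, 0.001, -0.0]
ft_force: [-0.7, 1.1, -4.4]
finger_gap: 0.578
grip_force: 50.0
t: 22.52
eef_pos: [0.4722, 0.2131, 0.0318]
tcp_rot: [1.0, 0.018, -0.0, -0.0]
ft_force: [0.6, 0.4, -5.4]
finger_gap: 0.578
grip_force: 50.0
```

```bash
python3 -m crank '[[[0,0.8,0.6,0,0,0],[0,0,0.5,0,0,0],[0,0,0,0,0,0]]]' && python3 -m crank '[[[0,0,0.3,0,0,0],[0,0,0.3,0,0,0],[0,0,0,0,0,0]]]'
```

```text
t: 22.9
eef_pos: [0.4722, 0.2123, 0.0306]
tcp_rot: [1.0, 0.018, -0.0, -0.0]
ft_force: [0.2, 0.4, -5.1]
finger_gap: 0.576
grip_force: 50.0
t: 23.28
eef_pos: [0.4723, 0.2124, 0.0304]
tcp_rot: [1.0, 0.018, 0.0, -0.0]
ft_force: [-1.5, -0.2, -1.4]
finger_gap: 0.575
grip_force: 50.0
```

```bash
python3 -m crank '[[[8,0,0,0,0,0],[12,0,0,0,0,0],[12,0,0,0,0,0],[8,0,0,0,0,0],[6,0,0,0,0,0]]]' && python3 -m crank '[[[6,0,0,0,0,0],[5,0,0,0,0,0],[4,0,0,0,0,0],[2,0,0,0,0,0],[0,0,0,0,0,0]]]' && python3 -m crank '[[[2,0,0,0,0,0],[1,0,0,0,0,0],[0,0,0,0,0,0]]]'
```

```text
t: 23.9
eef_pos: [0.5175, 0.2141, 0.0304]
tcp_rot: [1.0, 0.018, -0.001, 0.0]
ft_force: [-5.4, -0.8, 4.4]
finger_gap: 0.577
grip_force: 50.0
t: 24.52
eef_pos: [0.5349, 0.2147, 0.0304]
tcp_rot: [1.0, 0.018, -0.001, -0.0]
ft_force: [-4.5, 0.6, 5.2]
finger_gap: 0.579
grip_force: 50.0
t: 24.9
eef_pos: [0.5377, 0.2148, 0.0304]
tcp_rot: [1.0, 0.018, -0.001, 0.0]
ft_force: [-5.3, -0.9, 5.9]
finger_gap: 0.579
grip_force: 50.0
```

```bash
python3 -m crank '[[[1,0,0,0,0,0],[1,0,0,0,0,0],[0,0,0,0,0,0]]]' && python3 -m crank '[[[1,0,0,0,0,0],[1,0,0,0,0,0],[0,0,0,0,0,0]]]'&& python3 -m crank '[[[1,0,0,0,0,0],[1,0,0,0,0,0],[0,0,0,0,0,0]]]'
```

```text
t: 25.28
eef_pos: [0.5397, 0.2149, 0.0304]
tcp_rot: [1.0, 0.018, -0.001, 0.0]
ft_force: [-5.5, 0.3, 5.1]
finger_gap: 0.579
grip_force: 50.0
t: 25.65
eef_pos: [0.5417, 0.2149, 0.0304]
tcp_rot: [1.0, 0.018, -0.001, -0.0]
ft_force: [-4.6, -0.5, 5.9]
finger_gap: 0.577
grip_force: 50.0
t: 26.02
eef_pos: [0.5436, 0.215, 0.0304]
tcp_rot: [1.0, 0.018, -0.001, -0.0]
ft_force: [-5.3, 0.2, 5.6]
finger_gap: 0.578
grip_force: 50.0
```

```bash
python3 -m crank '[[[1,0,0,0,0,0],[1,0,0,0,0,0],[0,0,0,0,0,0]]]' && python3 -m crank '[[[1,0,0,0,0,0],[1,0,0,0,0,0],[0,0,0,0,0,0]]]'
```

```text
t: 26.4
eef_pos: [0.544, 0.215, 0.0304]
tcp_rot: [1.0, 0.018, -0.003, 0.0]
ft_force: [-8.9, -0.8, 8.4]
finger_gap: 0.579
grip_force: 50.0
t: 26.78
eef_pos: [0.544, 0.2149, 0.0304]
tcp_rot: [1.0, 0.018, -0.004, 0.001]
ft_force: [-11.6, -1.8, 11.8]
finger_gap: 0.576
grip_force: 50.0
```

Home against the stop. Release, rise, back off and verify both.

```bash
python3 -m crank '[[[0,0,0,0,0,0],[0,0,0,0,0,0],[0,0,0,0,0,0],[0,0,0,0,0,0]]]' 0.9 && python3 -m crank '[[[0,0,-20,0,0,0],[0,0,-50,0,0,0],[0,0,-60,0,0,0],[0,0,-40,0,0,0],[-20,20,-20,0,0,0]]]' && python3 -m crank '[[[-30,30,0,0,0,0],[0,0,0,0,0,0],[0,0,0,0,0,0],[0,0,0,0,0,0]]]'
python3 - <<'E'
from h import *
c=cap("wrist");save(c,"pics/w6.png");P=world(c);np.save("w6.npy",P);st()
for n,(x,y) in dict(w=(.5515,.2148),m=(.5545,.1148)).items():
    m=P.reshape(-1,3);m=m[(abs(m[:,2]-.0615)<.004)&(abs(m[:,1]-y)<.034)&(m[:,0]<x+.015)&(m[:,0]>x-.1)]
    print(n,m[:,0].min(),np.percentile(m[:,0],1),cv2.minAreaRect((m[:,:2]*1000).astype(np.float32)),np.median(m[:,2]))
E
```

```text
t: 27.28
eef_pos: [0.5488, 0.2149, 0.03]
tcp_rot: [1.0, 0.018, 0.0, -0.0]
ft_force: [0.3, 0.2, 0.1]
finger_gap: 0.894
grip_force: 0.0
t: 27.9
eef_pos: [0.5307, 0.1962, 0.2228]
tcp_rot: [1.0, 0.019, 0.003, -0.002]
ft_force: [-0.4, -0.9, -0.4]
finger_gap: 0.903
grip_force: 0.0
t: 28.4
eef_pos: [0.5007, 0.1644, 0.2199]
tcp_rot: [1.0, 0.019, 0.0, -0.0]
ft_force: [-0.9, 0.5, 0.0]
finger_gap: 0.9
grip_force: 0.0
{'t': 28.45, 'eef_pos': [0.501, 0.164, 0.22], 'tcp_rot': [1.0, 0.019, 0.0, -0.0], 'ft_force': [-0.31, 0.558, -0.15], 'finger_gap': 0.898, 'grip_force': 0.0, 'joint_positions': [-0.333, 0.423, -0.036, 1.777, 0.018, 0.942, -1.911]}
w 0.4901025236031923 0.4910260449458889 ((528.75927734375, 215.70254516601562), (76.24331665039062, 54.72539138793945), 2.107225179672241) 0.06227998133723675
m 0.49381780986709434 0.4949542173499421 ((532.1463012695312, 115.04690551757812), (75.79209899902344, 54.7239875793457), 1.4687306880950928) 0.06212985821533959
```

View pics/w6.png

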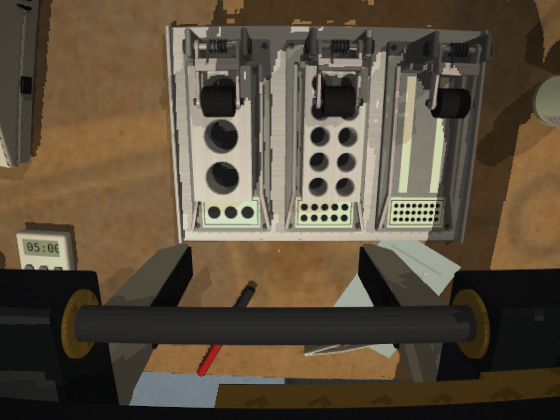

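Both blocks lie under their rollers (rollers at (218,97) and (338,97)), each behind its matching label. Their fronts differ by the expected 3.5 mm from rack yaw, so both are home.

```bash
python3 -c "
from plant import robot
print(robot.hand_in())"
```

```text
the job is handed in; nothing more can be done
None
```

The ten-well block was moved first, then the three-well block; each is now in its own bay, against the back stop and under its roller, and I handed the job in at about 28 s (no verdict was returned).

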